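# Hold the carving vise's brake off with its splined key

### The job

Lift the red T-handled splined key out of its wooden stand, turn it until its cross-shaped splines line up with the brass socket of the green carving vise, slide it in and press it down against the socket's spring until its shoulder is fully home on the rim. Finish while still holding the key pressed home: do not let go, or the spring pushes it back up and the brake closes. Leave the gouge, the mallet and the wood offcut where they lie.

Things in the scene. Friction and masses are not known exactly. Their poses are not given: they have to be found in the camera images.
- key: Loose splined T key, about 220 g, 92 mm tall, starts upright in the stand. Origin: centre of the splined tip (lowest point); z up the stem. z 0-30 mm: steel cross of four splines, 26 mm across, 8 mm thick, one pair along x, one along y, lowest 5 mm tapered 2 mm a side; z 30-36: round shoulder, diameter 40.
- key_bar (a point): Middle of the key's red T bar, 81 mm above the key's tip, on the stem's axis; same axes as the key. Bar 90 mm long along x, 18 mm wide along y, 22 mm high: grip it across its 18 mm width. Below it, down to the shoulder, is a bare round stem 16 mm in diameter and 34 mm long.
- stand: Fixed wooden block 100 x 100 x 45 mm. Origin: centre of its underside on the bench. A round hole 30 mm in diameter, 38 mm deep, in the middle of its top; the key hangs in it by its shoulder, at any angle about its own axis.
- vise: Fixed green carving vise. Origin: on the bench, under the socket's axis. Base 280 x 130 x 25 mm from x = -70 to +210 mm, a 110 x 110 mm housing round the socket up to z = 40 mm, and at x = 145 mm a turntable with a half-carved wooden bowl 96 mm wide whose top is at z = 100 mm.
- socket_mouth (a point): Centre of the rim (top) of the vise's brake socket, 90 mm above the bench; z up. The bore is a cross of two slots, 28 mm long and 10 mm wide, one along this point's x and one along its y, so the key fits at any of four quarter turns. With the key home its shoulder is on the rim and its tip 30 mm below it.
- socket: The brake socket: a square brass boss 44 x 44 x 50 mm with sides along the slots, standing on the vise's housing at any angle to the vise. It is fixed: it does not turn. Origin: centre of its underside. A black sprung plunger stands in the bore, 18 mm below the rim.
- plunger (a joint): Sprung plunger in the socket, in m: 0 at rest (18 mm below the rim), 0.012 when the key is fully home. The spring pushes up with about 5 N at first and 14 N at 0.012.
- gouge: Carving gouge lying on the bench between stand and vise, 230 mm long along x, 22 mm high, wooden handle towards -x. Origin: underside, where handle meets blade. Bystander.
- mallet: Wooden carver's mallet lying along x, 237 mm long, head 86 mm high towards +x. Origin: underside, where handle meets head. Bystander.
- offcut: Wood offcut 150 x 70 x 50 mm. Origin: centre of its underside. Bystander.

How it is judged (in metres and radians):
On the way, in this order (a step that is already met when the one before it is completed fails the run):
1. the key is lifted clear of the stand, held in the fingers (z of key in the frame of stand above 0.05 m and contact force between the fingers and key above 0.5 N), for 0.1 s.
2. the splines are meshed: the tip at least 10 mm down the socket's bore (z of key in the frame of socket_mouth below -0.01 m and horizontal distance between key and socket_mouth below 0.004 m and angle between key's own z axis and vertical below 0.12 rad), for 0.1 s.
At the end, for the whole second after the job is handed in: the key is upright (within 0.08 rad) in the socket, its tip within 4 mm of the axis and at least 27 of 30 mm below the rim, the plunger pressed at least 9 of 12 mm, and the fingers still hold and press the key, which is at rest (z of key in the frame of socket_mouth below -0.027 m and horizontal distance between key and socket_mouth below 0.004 m and angle between key's own z axis and vertical below 0.08 rad and value of joint plunger above 0.009 m and contact force between the fingers and key above 2 N and contact force between key and plunger above 3 N and linear speed of key below 0.02 m/s); the arm keeps its last pose, push and grip.
It fails at once if the gouge is pushed more than 30 mm away (distance of gouge from where it was at the start of the episode above 0.03 m).
It fails at once if the mallet is pushed more than 30 mm away (distance of mallet from where it was at the start of the episode above 0.03 m).
It fails at once if the offcut is pushed more than 30 mm away (distance of offcut from where it was at the start of the episode above 0.03 m).
It also fails if it takes over 42 s, if anything falls off the work surface, if the arm or the gripper's body presses on something with over 40 N, if the wrist force passes 120 N, or if a joint passes its speed limit or range.

### The arm

A 7-joint arm with a two-finger parallel gripper is mounted at the origin on the work surface. World frame = base frame: x ahead of the robot, y to its left, z up, the work surface at z = 0. Lengths are in mm, angles in rad, forces in N, time in s.
With the tool pointing down it reaches from about 350 to 900 mm from the base axis. Payload 7.2 kg.
Tool frame: the origin (TCP) lies between the finger pads; the fingertips stand 14 mm ahead of it and the grasp point (between the pads) lies 5 mm behind it; z points along the fingers, y is the line along which they close (so a half turn about z gives the same grasp; the last joint's range is limited). The gripper opens to 88 mm and grips with 3 to 60 N. Pads are 20 mm wide; open, the fingers measure 115 mm over their backs; the gripper's body (75 mm by 178 mm) begins 61 mm behind the grasp point.
Start: joints at [1.043, 0.411, -0.013, 1.596, 0.006, 1.134, -0.082], TCP at [277.345, -560.097, 236.653] pointing down, gripper open.
Joint ranges: [-2.95, 2.95], [-0.29, 1.99], [-1.47, 1.44], [0.14, 2.54], [-1.03, 4.17], [0.13, 1.85], [-2.86, 2.86]. Speed limits (rad/s): [2.39, 2.39, 3.01, 3.01, 3.14, 3.14, 3.14].

### API

Orientations are given as a 3x3 rotation matrix whose columns are the frame's x, y, z axes.
In Python, from bench import manip, optics, ticket gives the robot as it stands (manip), with the cameras (optics) and the job (ticket).
- The arm moves only by the shell command python3 drive.py 'ROWS'. ROWS is rows parted by semicolons, their numbers by spaces, 1 to 5 of them, each of 7 numbers: a rotation vector rx, ry, rz in rad, then dx, dy, dz in mm, then the opening from 0.0 (shut) to 1.0 (fully open); each row is the pose to reach, as a shift and turn from the pose commanded when the command began, along the tool's axes at that moment; what a row does not reach only later rows make up. A row lasts 1/8 s, in which the tool goes at most 62.5 mm and 0.188 rad, less where a joint would pass 70% of its speed; a pose out of reach is approached as far as the arm can. The fingers move at their own pace and stop on an object; the grip force is fixed at half the most. Time passes only in rows, so rows that do not move let the fingers close. It prints the time, the measured TCP pose, the force, the opening and the grip force at its end.
- manip.observe(): the state, without advancing time (a new reading comes with each control period).
- optics.get_image(name): name is "scene" or "top" or "wrist"; returns a dict with "image" (480x640x3 uint8, red, green, blue), "mtx" (3x3 intrinsics, pixels), "k1" (the pictures are not rectified: a ray, as slopes to the right and down, at radius r is drawn at 1 + k1 r^2 times it, then the intrinsics apply), "eye" and "rotation" of the camera in the world. Camera axes: x right, y up, looking along -z (the intrinsics and any distortion apply to the point x, -y, -z); pixel columns grow to the right and rows downward; lengths in mm; the calibration is good to about 2 mm. A picture is of the moment at which its call begins. There is no depth.
- ticket.job_done(): hands the job in; it is judged then, once.
The state is a dict: "t": time; "joint_positions": joint angles; "qd": joint speeds; "joint_torque": joint torques, N m; "position": TCP position; "ee_rot": TCP orientation; "force": force on the tool from outside, world axes, zero at the start; "moment": the same for the moment, N m; "opening": opening from 0.0 (shut) to 1.0 (fully open); "gripper_force": force on a finger pad.
Only numpy, scipy, OpenCV 4.12 (cv2) and the standard library are available. Lean on these libraries where they do the work, as an engineer would, in place of code of your own. Each camera call takes 0.05 s, during which the arm holds its last target. There are 200 camera calls.

## Working session

There is one attempt and no reset: what is moved stays moved. The work goes in short steps, Python scripts to look and compute and a shell command to move; the robot and the scene stay as the last step left them, time stands still between calls to the robot, and variables do not carry over. Pictures are saved under pics/ and viewed, at most 10 in all, crops included, and the job is handed in when it is done.

```bash
ls; mkdir -p pics; cat > h.py <<'E'
import numpy as np, cv2
from bench import manip, optics, ticket
def cam(n):
    d=optics.get_image(n); return d
def ray(d,u,v):
    K=np.array(d["mtx"],float); k=float(d["k1"])
    p=np.array([(u-K[0,2])/K[0,0],(v-K[1,2])/K[1,1]]); q=p.copy()
    for _ in range(30): q=p/(1+k*(q@q))
    r=np.array(d["rotation"])@np.array([q[0],-q[1],-1.0])
    return np.array(d["eye"],float),r
def onz(d,u,v,z):
    e,r=ray(d,u,v); return e+r*(z-e[2])/r[2]
def proj(d,P):
    K=np.array(d["mtx"],float); c=np.array(d["rotation"]).T@(np.array(P,float)-d["eye"])
    q=np.array([c[0],-c[1]])/-c[2]; q=q*(1+d["k1"]*(q@q)); return K[:2,:2]@q+K[:2,2]
def save(d,n): cv2.imwrite("pics/"+n,cv2.cvtColor(d["image"],cv2.COLOR_RGB2BGR))
E
python3 - <<'E'
from h import *
for n in("scene","top"):
    d=cam(n); save(d,n+"0.png"); print(n,d["mtx"],d["k1"],d["eye"],np.round(d["rotation"],3).tolist())
s=manip.observe(); print(s["t"],s["position"],np.round(s["ee_rot"],4).tolist(),s["opening"])
E
```

```text
bench.py
drive.py
pics
scene [[453.07709415   0.         320.502623  ]
 [  0.         453.07709415 235.80565962]
 [  0.           0.           1.        ]] -0.024369990557041452 [1108.66841594 -134.89854117 1003.65627724] [[0.199, -0.815, 0.544], [0.98, 0.168, -0.106], [-0.005, 0.554, 0.833]]
top [[472.83363105   0.         319.8205796 ]
 [  0.         472.83363105 243.60188641]
 [  0.           0.           1.        ]] 0.002645607246295166 [ 403.40161486   10.33998424 1289.4598963 ] [[0.028, 0.996, -0.08], [-0.999, 0.029, 0.015], [0.017, 0.08, 0.997]]
0.1 [ 277.16474542 -559.723166    235.94187569] [[0.8961, 0.4439, -0.0007], [0.4439, -0.8961, 0.0012], [-0.0001, -0.0014, -1.0]] 0.9945486358262839
```

View pics/top0.png

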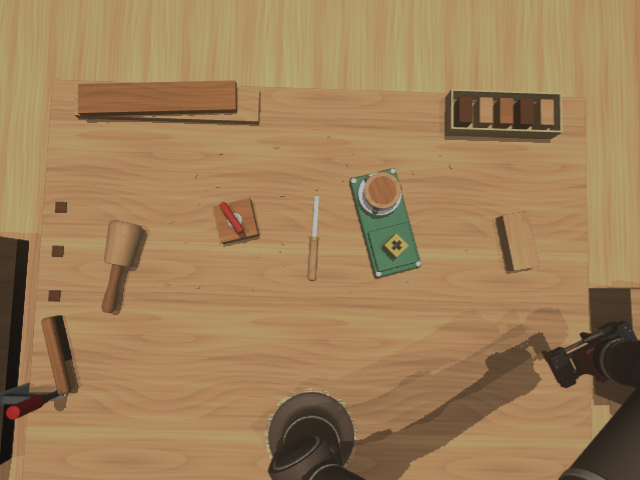

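View pics/scene0.png

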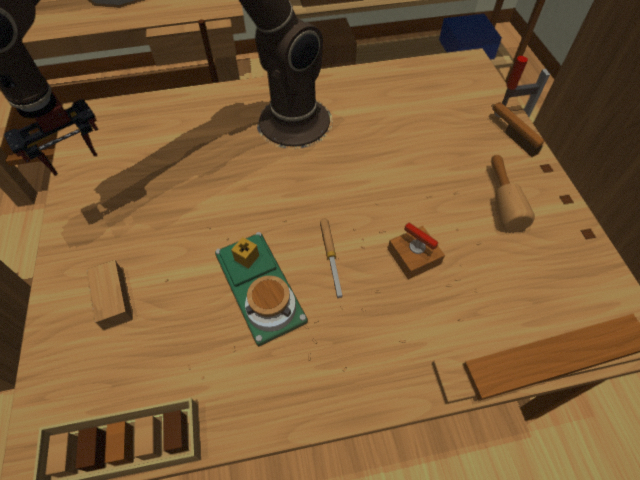

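The top view shows the red bar near (231,218), the brass socket near (397,245), the gouge at (314,238), the mallet at (120,260) and the offcut at (517,241). In the scene view the bar is near (420,236) and the socket near (245,252). Next I'll measure both with masks.

```bash
cat > m.py <<'E'
from h import *
def blob(d,lo,hi,c,R):
    hsv=cv2.cvtColor(d["image"],cv2.COLOR_RGB2HSV).astype(int); h=(hsv[...,0]+90)%180  # red ->90
    x=np.dstack([h,hsv[...,1],hsv[...,2]]); m=np.all((x>=lo)&(x<=hi),2).astype(np.uint8)
    k=np.zeros_like(m); cv2.circle(k,(int(c[0]),int(c[1])),R,1,-1); m&=k
    n,l,s,cc=cv2.connectedComponentsWithStats(m); i=1+np.argmax(s[1:,4]); return (l==i).astype(np.uint8)
def rect(m):
    c=max(cv2.findContours(m,cv2.RETR_EXTERNAL,cv2.CHAIN_APPROX_NONE)[0],key=cv2.contourArea); return c,cv2.minAreaRect(c)
RED=((82,170,60),(98,255,255)); BR=((105,120,110),(125,255,255))
E
python3 - <<'E'
from m import *
for n,ck,cs in(("top",(231,218),(397,245)),("scene",(420,236),(245,252))):
    d=cam(n)
    m=blob(d,*RED,ck,30); c,r=rect(m); b=cv2.boxPoints(r)
    print(n,"red",m.sum(),np.round(r[0],1),np.round(r[1],1))
    for z in(96,107): print(z,np.round([onz(d,*p,z)[:2] for p in b],1).tolist(), np.round(onz(d,*r[0],z),1))
    im=d["image"]
    print(n,"hsv at socket",cv2.cvtColor(im,cv2.COLOR_RGB2HSV)[int(cs[1])-4:int(cs[1])+5:2,int(cs[0])-12:int(cs[0])+13:3].tolist())
    a=im[cs[1]-25:cs[1]+25,cs[0]-30:cs[0]+30]; b2=im[ck[1]-25:ck[1]+25,ck[0]-30:ck[0]+30]
    cv2.imwrite(f"pics/c_{n}.png",cv2.cvtColor(cv2.resize(np.hstack([a,b2]),None,fx=6,fy=6,interpolation=cv2.INTER_NEAREST),cv2.COLOR_RGB2BGR))
A=cv2.imread("pics/c_top.png");B=cv2.imread("pics/c_scene.png");cv2.imwrite("pics/c.png",np.vstack([A,B]))
E
```

```text
top red 210 [231.  217.1] [34.1  6.5]
96 [[590.6, 251.8], [600.4, 238.7], [529.9, 186.9], [520.2, 200.0]] [560.2 219.3  96. ]
107 [[588.9, 249.6], [598.6, 236.6], [528.7, 185.3], [519.1, 198.3]] [558.7 217.4 107. ]
top hsv at socket [[[64, 78, 115], [23, 131, 152], [24, 131, 177], [19, 123, 77], [23, 129, 142], [23, 125, 116], [24, 130, 173], [65, 77, 120], [65, 77, 120]], [[25, 103, 92], [25, 130, 176], [24, 124, 156], [17, 68, 60], [18, 47, 70], [21, 123, 87], [25, 129, 176], [31, 101, 144], [64, 76, 121]], [[24, 133, 161], [24, 129, 176], [25, 130, 176], [20, 59, 87], [18, 50, 76], [23, 133, 161], [24, 130, 176], [24, 130, 176], [57, 73, 123]], [[19, 124, 78], [23, 133, 177], [25, 125, 139], [17, 50, 72], [16, 48, 69], [19, 123, 77], [23, 133, 176], [29, 107, 150], [64, 77, 120]], [[19, 117, 72], [22, 131, 115], [24, 130, 175], [20, 117, 89], [23, 124, 154], [24, 128, 151], [23, 132, 176], [63, 74, 124], [65, 77, 122]]]
scene red 276 [420.7 235.3] [36.3  8.6]
96 [[536.5, 181.9], [518.4, 199.7], [589.4, 252.5], [606.3, 234.6]] [563.2 217.5  96. ]
107 [[543.4, 178.0], [525.5, 195.6], [595.7, 247.8], [612.4, 230.2]] [569.8 213.2 107. ]
scene hsv at socket [[[21, 179, 155], [20, 194, 162], [20, 188, 152], [19, 144, 39], [18, 177, 46], [20, 184, 93], [20, 184, 162], [21, 185, 102], [36, 118, 65]], [[20, 188, 152], [20, 189, 163], [20, 190, 113], [18, 135, 32], [20, 190, 106], [20, 179, 118], [20, 189, 155], [19, 190, 67], [24, 156, 62]], [[20, 191, 76], [20, 192, 138], [21, 194, 158], [21, 193, 135], [20, 192, 159], [20, 190, 156], [20, 195, 90], [18, 170, 66], [22, 216, 59]], [[23, 157, 65], [21, 222, 69], [20, 184, 130], [20, 188, 160], [20, 195, 161], [21, 196, 138], [21, 209, 61], [20, 181, 62], [20, 187, 60]], [[36, 109, 68], [20, 183, 64], [20, 181, 69], [20, 198, 117], [20, 187, 161], [19, 188, 76], [20, 193, 62], [20, 191, 60], [23, 207, 59]]]
```

View pics/c.png

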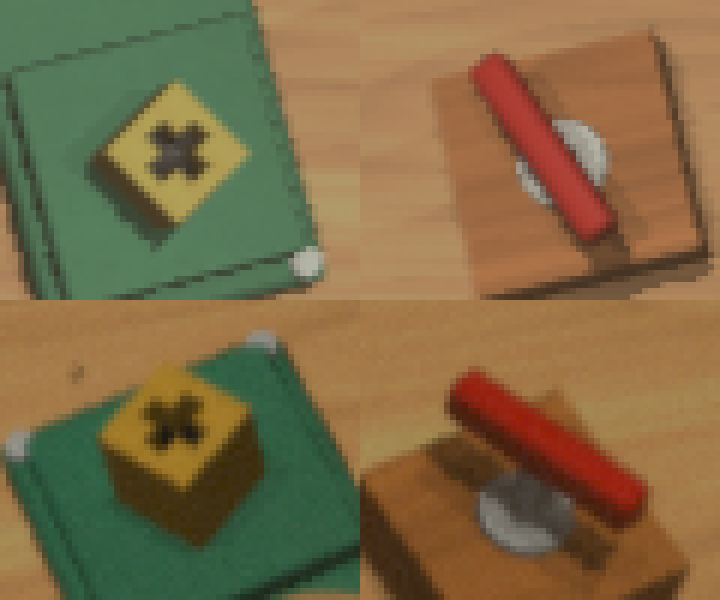

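The crops show the gold top face of the socket as a diamond about 45° to the image with a dark cross in it (top view, about (397,245)). The red bar lies diagonally over the shoulder disc. Next comes the socket's rim face and its angle.

```bash
python3 - <<'E'
from m import *
for n,cs in(("top",(397,245)),("scene",(245,250))):
    d=cam(n)
    m=blob(d,(105,100,95),(118,255,255),cs,20); c,_=rect(m); c=cv2.convexHull(c).reshape(-1,2)
    P=np.array([onz(d,*p,90)[:2] for p in c],np.float32); r=cv2.minAreaRect(P)
    b=cv2.boxPoints(r); e=b[1]-b[0]
    print(n,m.sum(),np.round(r[0],1),np.round(r[1],1),"ang mod 90",np.degrees(np.arctan2(e[1],e[0]))%90)
    mm=blob(d,*RED,(231,218) if n=="top" else (420,236),30); ys,xs=np.nonzero(mm)
    Q=np.array([onz(d,x,y,100)[:2] for x,y in zip(xs,ys)]); u,s,v=np.linalg.svd(Q-Q.mean(0)); print("bar ang",np.degrees(np.arctan2(v[0,1],v[0,0]))%180)
# triangulate bar end-rect centre
s=manip.observe(); R=np.array(s["ee_rot"]); p=np.array(s["position"])
d=cam("wrist"); print("wrist eye in tool",R.T@(np.array(d["eye"])-p), np.round(R.T@np.array(d["rotation"]),3).tolist(), d["mtx"][0][0], d["k1"])
t=np.array([561.5,217.5,240]); print("to above key",np.round(R.T@(t-p),1), "tool x ang",np.degrees(np.arctan2(R[1,0],R[0,0])))
E
```

```text
top 240 [ 501.5 -201.6] [43.2 41.9] ang mod 90 46.310295
bar ang 36.325213600108725
scene 454 [ 490.2 -204.3] [68.6 70.3] ang mod 90 44.988956
bar ang 35.010214542275804
wrist eye in tool [  81.10522139    0.37927093 -147.07681819] [[0.0, 0.956, 0.292], [1.0, -0.0, -0.001], [-0.001, 0.292, -0.956]] 365.7620764521175 -0.017287682774564214
to above key [ 599.7 -570.6   -3.4] tool x ang 26.343862106005965
```

Socket is at about (501.5, -201.6) at roughly 46° mod 90, with the face measuring 43x42 against the given 44. The bar is at about (561, 218), angle about 36°, with length about 87. Both are within reach, so I'll move above the key.

```bash
python3 drive.py '0 0 0 40 -38 0 1; 0 0 0 80 -76 0 1; 0 0 0 120 -114 0 1; 0 0 0 160 -152 0 1; 0 0 0 200 -190 0 1'; python3 drive.py '0 0 0 40 -38 0 1; 0 0 0 80 -76 0 1; 0 0 0 120 -114 0 1; 0 0 0 160 -152 0 1; 0 0 0 200 -190 0 1';python3 drive.py '0 0 -0.04 40 -38 0 1; 0 0 -0.08 80 -76 0 1; 0 0 -0.12 120 -114 0 1; 0 0 -0.175 160 -152 0 1; 0 0 -0.175 200 -190 0 1'
python3 drive.py '0 0 0 0 0 0 1'
cat > bar.py <<'E'
from m import *
def bar(ztop=107,name=None):
    d=cam("wrist"); s=manip.observe(); R=np.array(s["ee_rot"]); p=np.array(s["position"])
    if name: save(d,name)
    m=blob(d,*RED,(320,240),400); ys,xs=np.nonzero(m)
    c,_=rect(m); c=c.reshape(-1,2)
    P=np.array([onz(d,*q,ztop)[:2] for q in c],np.float32); r=cv2.minAreaRect(P); b=cv2.boxPoints(r)
    e=b[1]-b[0]; f=b[2]-b[1]; e=e if np.hypot(*e)>np.hypot(*f) else f
    print("bar",m.sum(),np.round(r[0],1),np.round(r[1],1),"ang",np.degrees(np.arctan2(e[1],e[0]))%180,"px",xs.min(),xs.max(),ys.min(),ys.max())
    print("tcp",np.round(p,1),"xang",np.degrees(np.arctan2(R[1,0],R[0,0])),"delta tool",np.round(R.T@(np.append(r[0],ztop)-p),1))
E
python3 -c "
from bar import *
bar(107,'w1.png')"
```

```text
t: 0.98
position: [372.8, -299.4, 236.9]
ee_rot: [[0.896, 0.444, 0.001], [0.444, -0.896, -0.001], [0.0, 0.001, -1.0]]
force: [0.6, -0.3, 0.7]
opening: 1.002
gripper_force: 0.0
t: 1.6
position: [467.6, -40.4, 237.0]
ee_rot: [[0.896, 0.443, 0.001], [0.443, -0.896, -0.0], [0.001, 0.001, -1.0]]
force: [0.9, -1.0, 0.8]
opening: 1.001
gripper_force: 0.0
t: 2.22
position: [562.7, 218.4, 236.7]
ee_rot: [[0.805, 0.593, 0.0], [0.593, -0.805, -0.0], [0.0, 0.0, -1.0]]
force: [0.3, -1.7, -0.1]
opening: 0.997
gripper_force: 0.0
t: 2.35
position: [561.6, 222.1, 236.2]
ee_rot: [[0.802, 0.598, -0.001], [0.598, -0.802, 0.003], [0.001, -0.003, -1.0]]
force: [-0.2, -0.0, 0.1]
opening: 1.002
gripper_force: 0.0
bar 2272 [565.3 220.2] [87.4 17.6] ang 37.44062 px 318 340 177 284
tcp [561.6 219.  236. ] xang 36.56639327918085 delta tool [  3.7   1.4 129. ]
```

View pics/w1.png

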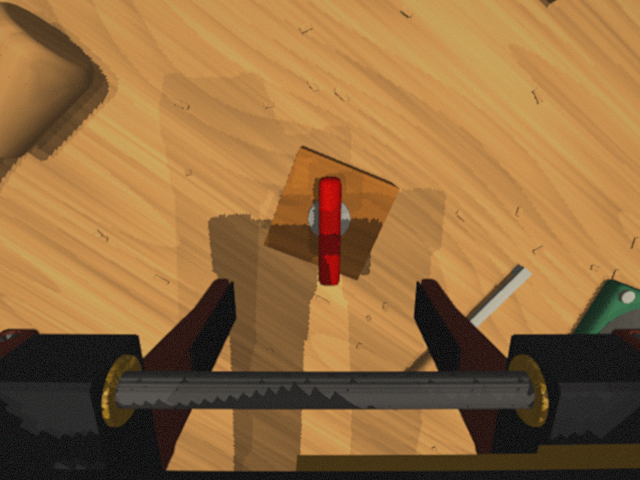

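The red bar spans columns 318–340 and rows 177–284, centred between the fingers and parallel to the pads. Its measured size is 87x18, which is right. I'll descend onto it.

```bash
python3 drive.py '0 0 0 1 0 25 1; 0 0 0 2 0.5 55 1; 0 0 0 3 1 85 1; 0 0 0 3 1 110 1; 0 0 0 3 1 125 1' | head -2;  python3 drive.py '0 0 0 0 0 10 1; 0 0 0 0 0 20 1; 0 0 0 0 0 20 1'; python3 drive.py '0 0 0 0 0 0 0; 0 0 0 0 0 0 0; 0 0 0 0 0 0 0; 0 0 0 0 0 0 0; 0 0 0 0 0 0 0'
```

```text
t: 3.02
position: [564.8, 215.8, 110.6]
t: 3.4
position: [564.9, 217.8, 91.3]
ee_rot: [[0.805, 0.593, -0.0], [0.593, -0.805, -0.0], [-0.001, -0.0, -1.0]]
force: [-0.2, 1.1, 1.3]
opening: 0.996
gripper_force: 0.0
t: 4.03
position: [565.1, 218.0, 91.7]
ee_rot: [[0.805, 0.593, 0.0], [0.593, -0.805, 0.0], [0.0, 0.0, -1.0]]
force: [0.3, 0.4, -0.1]
opening: 0.469
gripper_force: 0.0
```

```bash
python3 drive.py '0 0 0 0 0 0 0; 0 0 0 0 0 0 0; 0 0 0 0 0 0 0; 0 0 0 0 0 0 0; 0 0 0 0 0 0 0'
```

```text
t: 4.65
position: [565.0, 217.9, 91.5]
ee_rot: [[0.805, 0.593, -0.0], [0.593, -0.805, -0.0], [-0.0, -0.0, -1.0]]
force: [0.9, 0.0, -2.5]
opening: 0.206
gripper_force: 30.0
```

The opening is 0.206, about 18 mm, with 30 N grip, so the bar is held. I'll lift.

```bash
python3 drive.py '0 0 0 0 0 -15 0; 0 0 0 0 0 -40 0; 0 0 0 0 0 -75 0; 0 0 0 0 0 -110 0; 0 0 0 0 0 -140 0'; python3 drive.py '0 0 0 0 0 -5 0; 0 0 0 0 0 -5 0'; python3 - <<'E'
from bar import *
p=manip.observe()["position"]; bar(p[2]+16)
s=manip.observe(); R=np.array(s["ee_rot"]); print("to socket",np.round(R.T@(np.array([501.5,-201.6,235])-s["position"]),1))
E
```

```text
t: 5.28
position: [565.2, 217.8, 234.1]
ee_rot: [[0.805, 0.593, 0.001], [0.593, -0.805, 0.0], [0.001, 0.001, -1.0]]
force: [-0.6, -0.3, -3.0]
opening: 0.202
gripper_force: 30.0
t: 5.52
position: [564.9, 217.6, 236.4]
ee_rot: [[0.805, 0.593, -0.0], [0.593, -0.805, -0.0], [-0.0, 0.0, -1.0]]
force: [-0.6, 0.1, -3.1]
opening: 0.203
gripper_force: 30.0
bar 6289 [577.7 226.4] [65.6 17. ] ang 36.414734 px 302 347 220 371
tcp [564.6 217.5 235.6] xang 36.36852340171491 delta tool [ 15.8   0.6 -16.8]
to socket [-299.3  300.1    1. ]
```

```bash
python3 drive.py '0 0 -0.03 -30 25 0 0; 0 0 -0.06 -70 60 0 0; 0 0 -0.1 -110 94 0 0; 0 0 -0.14 -150 128 0 0; 0 0 -0.17 -184 156 0 0' | head -2; python3 -c "
from h import *
s=manip.observe(); R=np.array(s['ee_rot']); x=R[:,0]
print('to hover',np.round(R.T@(np.array([501.5,-201.6,235])-70*x-s['position']),1),np.degrees(np.arctan2(x[1],x[0])))"
```

```text
t: 6.2
position: [508.0, -19.1, 235.2]
to hover [-206.1  121.8    0.3] 46.11351047391753
```

```bash
python3 drive.py '0 0 0 -45 26 0 0; 0 0 0 -90 52 0 0; 0 0 0 -135 78 0 0; 0 0 0 -180 105 0 0; 0 0 0 -206 122 0 0' | head -2;python3 drive.py '0 0 0 0 0 0 0;0 0 0 0 0 0 0' | head -2; python3 - <<'E'
from h import *
d=cam("wrist"); save(d,"w2.png"); d2=cam("scene"); save(d2,"s2.png"); s=manip.observe(); R=np.array(s["ee_rot"]); p=np.array(s["position"]); print(p,R[:,0])
print("socket pred px",proj(d,(501.5,-201.6,90)),"scene tcp",proj(d2,p), "scene tip",proj(d2,p+R@[0,0,76]))
a=d["image"]; u,v=map(int,proj(d2,p)); b=cv2.resize(d2["image"][v-60:v+60,max(u-80,0):max(u-80,0)+160],(640,480),interpolation=cv2.INTER_CUBIC)
cv2.imwrite("pics/j2.png",cv2.cvtColor(np.vstack([cv2.resize(a,(400,300)),cv2.resize(b,(400,300))]),cv2.COLOR_RGB2BGR))
E
```

```text
t: 6.82
position: [452.5, -252.5, 235.1]
t: 7.08
position: [454.3, -248.8, 235.6]
[ 454.78833823 -248.3531061   236.14447013] [6.91712917e-01 7.22172562e-01 1.73172987e-04]
socket pred px [325.70706313 146.48555576] scene tcp [211.09959611 194.80195502] scene tip [217.86653931 215.46350998]
```

View pics/w2.png

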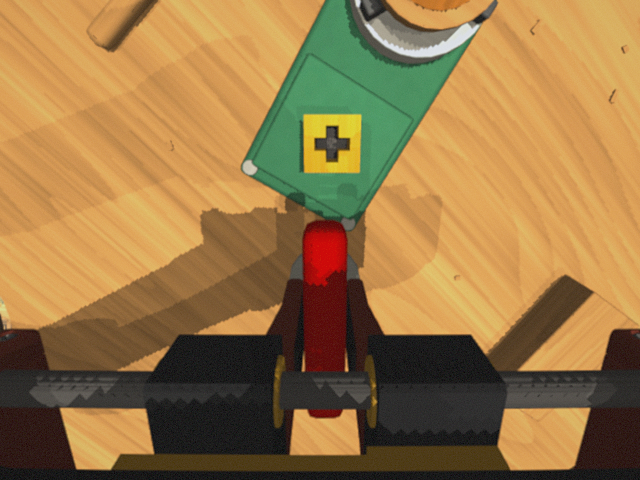

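The wrist view shows the gold socket face at columns 303–361, rows 114–173, with its cross near (332,143) almost aligned with the image. The held red bar covers columns 303–347 and rows 221–417, with a gripper rod crossing it, and the grey shoulder shows at rows 255–285. Next I'll measure both in the tool frame.

```bash
cat > meas.py <<'E'
from m import *
def meas():
    d=cam("wrist"); s=manip.observe(); R=np.array(s["ee_rot"]); p=np.array(s["position"])
    g=proj(d,(501.5,-201.6,90)); m=blob(d,(105,140,110),(120,255,255),g,50)
    hsv=cv2.cvtColor(d["image"],cv2.COLOR_RGB2HSV)
    m=((hsv[...,1]>180)&(hsv[...,2]>150)).astype(np.uint8)*m
    c,_=rect(cv2.morphologyEx(m,cv2.MORPH_OPEN,np.ones((3,3),np.uint8))); c=cv2.convexHull(c).reshape(-1,2)
    P=np.array([(R.T@(onz(d,*q,90)-p))[:2] for q in c],np.float32); r=cv2.minAreaRect(P)
    e=cv2.boxPoints(r); e=e[1]-e[0]; a=(np.degrees(np.arctan2(e[1],e[0]))+45)%90-45
    print("socket tool xy",np.round(r[0],2),np.round(r[1],1),"ang in tool",round(a,2),"px",c.min(0),c.max(0), "z",90-p[2])
    # cross (dark) centroid
    x0,y0=c.min(0);x1,y1=c.max(0); sub=(hsv[y0+5:y1-4,x0+5:x1-4,2]<110).astype(np.uint8)
    C,rr=rect(sub); C=cv2.convexHull(C).reshape(-1,2)+[x0+5,y0+5]
    Q=np.array([(R.T@(onz(d,*q,90)-p))[:2] for q in C]); print("cross bbox tool",np.round(Q.min(0),1),np.round(Q.max(0),1),"mid",np.round((Q.min(0)+Q.max(0))/2,2))
    w=np.array(R@np.append(r[0],0)+p); print("socket world",np.round(w[:2],1))
    rm=((((hsv[...,0]<8)|(hsv[...,0]>172))&(hsv[...,1]>190)&(hsv[...,2]>80))).astype(np.uint8); rm[:215]=0; rm[:,:295]=0; rm[:,355:]=0
    ys,xs=np.nonzero(rm); print("red rows",ys.min(),ys.max(),"cols",[(y,xs[ys==y].min(),xs[ys==y].max()) for y in(240,270,300,330,410)if (ys==y).any()])
    def tx(u,v,zt):
        e,q=ray(d,u,v); e=R.T@(e-p); q=R.T@q; return np.round((e+q*(zt-e[2])/q[2])[:2],1)
    print("far end (bottom edge/top edge)",tx(325,ys.min(),6.5),tx(325,ys.min(),-15.5),"near end top",tx(325,ys.max()+1,-15.5))
    for y in(300,330,410):
        k=xs[ys==y]
        if len(k): print("sides",tx(k.min(),y,-15.5),tx(k.max()+1,y,-15.5))
    return d
if __name__=="__main__":
    d=meas(); print(manip.observe()["position"])
    a=cv2.resize(d["image"][205:425,245:405],None,fx=3.6,fy=2.7,interpolation=cv2.INTER_CUBIC); cv2.imwrite("pics/bar2.png",cv2.cvtColor(a,cv2.COLOR_RGB2BGR))
E
python3 meas.py
```

```text
socket tool xy [68.18  5.99] [43.5 42.3] ang in tool -0.03 px [304 116] [360 172] z -146.32738920067507
cross bbox tool [55.6 -6.9] [81.3 18.9] mid [68.45  6.  ]
socket world [ 506.3 -203.4]
red rows 221 416 cols [(240, np.int64(303), np.int64(346)), (270, np.int64(304), np.int64(345)), (300, np.int64(304), np.int64(345)), (330, np.int64(305), np.int64(344)), (410, np.int64(309), np.int64(341))]
far end (bottom edge/top edge) [42.2  0.7] [47.8  0.7] near end top [-41.7   0.8]
sides [15.6 -7.6] [15.6  9. ]
sides [ 2.1 -7.4] [2.1 8.9]
sides [-37.9  -6.3] [-37.9   8.2]
[ 454.83652848 -248.46407561  236.3273892 ]
```

View pics/bar2.png

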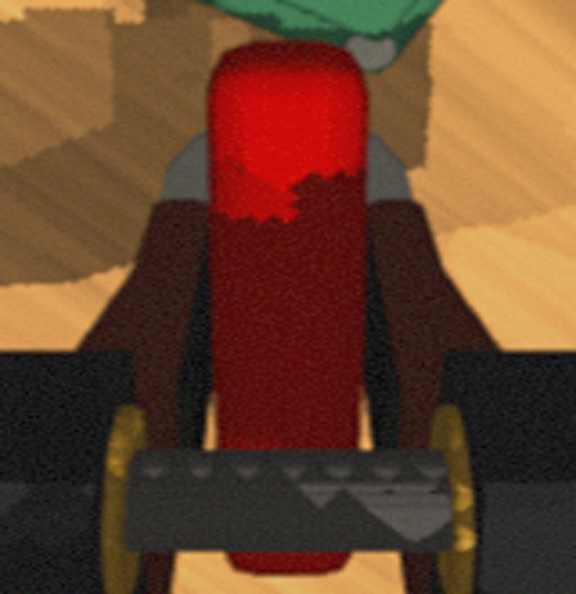

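The crop shows the bar with its rounded far end at rows 221–231. Grey shoulder arcs show either side: left from (303,254) to (290,279), right from (347,255) to (359,279). I'll locate the stem axis from these arcs, using radius 20 on the shoulder plane.

```bash
python3 - <<'E'
from m import *
from scipy.optimize import least_squares
d=cam("wrist"); s=manip.observe(); R=np.array(s["ee_rot"]); p=np.array(s["position"])
def tx(u,v,zt):
    e,q=ray(d,u,v); e=R.T@(e-p); q=R.T@q; return (e+q*(zt-e[2])/q[2])[:2]
hsv=cv2.cvtColor(d["image"],cv2.COLOR_RGB2HSV).astype(int); m=(hsv[...,1]<75)
pts=[]
for v in range(258,278,2):
    l=[u for u in range(284,304) if m[v,u]]; r=[u for u in range(346,366) if m[v,u]]
    if l: pts.append((min(l),v+.5))
    if r: pts.append((max(r)+1,v+.5))
print(pts)
for z in(40.5,46.5):
    P=np.array([tx(*q,z) for q in pts])
    f=least_squares(lambda c:np.hypot(*(P-c).T)-20,[0,0],loss="soft_l1"); g=least_squares(lambda c:np.hypot(*(P-c[:2]).T)-c[2],[0,0,20],loss="soft_l1")
    print(z,f.x,f.fun.round(1),g.x)
E
```

```text
[(297, 258.5), (352, 258.5), (296, 260.5), (353, 260.5), (294, 262.5), (355, 262.5), (293, 264.5), (356, 264.5), (292, 266.5), (357, 266.5), (291, 268.5), (357, 268.5), (291, 270.5), (358, 270.5), (291, 272.5), (358, 272.5), (290, 274.5), (358, 274.5), (290, 276.5), (359, 276.5)]
40.5 [-1.19567921  0.47217519] [ 0.4  0.5  0.   0.1  0.2  0.3  0.1  0.2  0.   0.1  0.  -0.4 -0.4 -0.3
 -0.7 -0.6 -0.5 -0.9 -0.7 -0.6] [ 0.95557525  0.46777038 19.01796443]
46.5 [-2.45507663  0.46992023] [ 0.1  0.2 -0.2 -0.1  0.1  0.2  0.   0.2  0.1  0.2  0.2 -0.3 -0.2 -0.1
 -0.5 -0.4 -0.1 -0.6 -0.3 -0.1] [-1.6079442   0.46797288 19.6268464 ]
```

```bash
python3 drive.py '0 0 0 15 1 0 0; 0 0 0 35 3 5 0; 0 0 0 55 5 20 0; 0 0 0 69 5.7 38 0; 0 0 0 69 5.7 55 0'|head -2;python3 drive.py '0 0 0 0 0 0 0;0 0 0 0 0 0 0;0 0 0 0 0 0 0'; python3 - <<'E'
from h import *
d=cam("wrist"); save(d,"w3.png"); d2=cam("scene"); save(d2,"s3.png"); s=manip.observe(); R=np.array(s["ee_rot"]); p=np.array(s["position"]); print(p,R[:,0])
a=cv2.resize(d["image"][130:330,220:440],(550,500),interpolation=cv2.INTER_CUBIC)
b=cv2.resize(d2["image"][190:290,220:270],(250,500),interpolation=cv2.INTER_CUBIC)
cv2.imwrite("pics/j3.png",cv2.cvtColor(np.hstack([a,b]),cv2.COLOR_RGB2BGR))
E
```

```text
t: 7.9
position: [507.2, -202.5, 180.4]
t: 8.28
position: [506.6, -204.7, 182.3]
ee_rot: [[0.694, 0.72, 0.001], [0.72, -0.694, -0.001], [0.0, 0.001, -1.0]]
force: [-0.4, 0.0, -2.6]
opening: 0.206
gripper_force: 30.0
[ 506.60454489 -204.52040136  182.29248569] [6.93745553e-01 7.20220136e-01 2.50201001e-04]
```

View pics/j3.png

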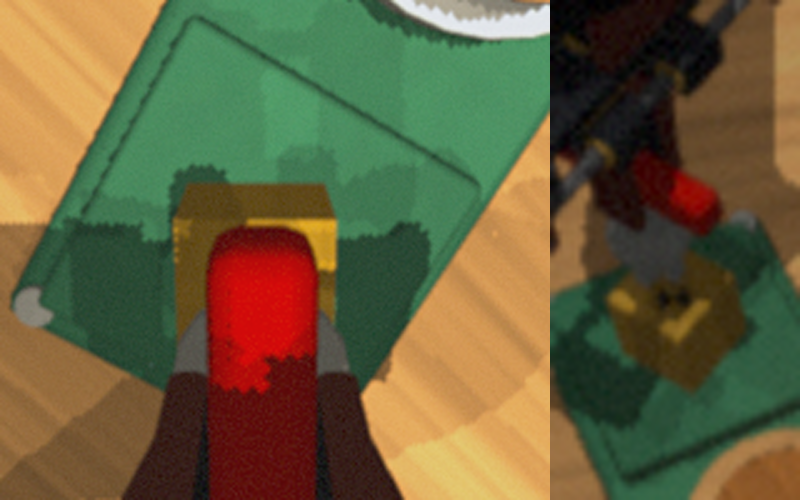

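The wrist crop shows the socket's gold face at columns 289–355 with its front edge at row 217, and the shoulder at columns 289–359. The scene crop shows the splines just over the socket, with part of the cross still visible in front at about (245,249). Now I'll convert these to offsets.

```bash
python3 - <<'E'
from m import *
d=cam("wrist"); s=manip.observe(); R=np.array(s["ee_rot"]); p=np.array(s["position"]); print(p)
def tx(u,v,zt,d=d):
    e,q=ray(d,u,v); e=R.T@(e-p); q=R.T@q; return (e+q*(zt-e[2])/q[2])[:2]
zr=p[2]-90
print("rim: left",tx(289.2,230,zr),"right",tx(354.8,230,zr),"front",tx(322,217.2,zr))
print("base front",tx(322,130+184/2.5,zr+50))
print("shoulder l/r",tx(289.2,279,43),tx(359.2,279,43))
d2=cam("scene"); a=d2["image"]
hsv=cv2.cvtColor(a,cv2.COLOR_RGB2HSV)
for v in range(232,262): print(v,' '.join("%3d/%3d"%(hsv[v,u,1],hsv[v,u,2]) for u in range(229,262,1)) if v<0 else ''.join('g' if hsv[v,u,1]<110 and hsv[v,u,2]<120 else ('Y' if hsv[v,u,1]>150 and 14<hsv[v,u,0]<26 and hsv[v,u,2]>110 else('y' if hsv[v,u,1]>150 and 14<hsv[v,u,0]<26 and hsv[v,u,2]>50 else '.')) for u in range(225,266)))
for n,P in dict(tip=(0,0,76.5),xp=(11,0,76.5),xm=(-11,0,76.5),yp=(0,11,76.5),ym=(0,-11,76.5)).items(): print(n,proj(d2,p+R@np.array(P)))
for n,P in dict(c=(0,0),a=(22,22),b=(22,-22),cc=(-22,22),dd=(-22,-22)).items(): print("rim",n,proj(d2,p+R@np.array([*P,zr])))
E
```

```text
[ 506.58885366 -204.38516425  182.17327212]
rim: left [ 14.12279714 -23.16075882] right [14.12061618 21.39758329] front [23.04876856 -0.86610235]
base front [22.19990758 -1.16309444]
shoulder l/r [ -0.78004184 -19.07491989] [-0.78682667 20.31260411]
232 .Y............ggg...............gggg...y.
233 ...yy..g......gggg.............gggggg...y
234 ....y.gggg....gggggg..........ggggggg....
235 ......gggggg.gggggggg.......gggggggggg...
236 ......ggggggggggggggggg....gg..g..gggg...
237 ......ggggggggggggggggggg.gg.......g.gg..
238 ...y..gggggggggggggggggg.gg.g.g.g..g..g..
239 .......ggggggggggggggggg..g.gg.gg.....gg.
240 .......gggggggggggggggg.gg.........g..gg.
241 ..y.....ggggggggggggggyy..ggg...g.g.g..gg
242 ......y..gggggggggggggyyyy..ggg..g.gggg.g
243 ...y....ggggggggggggggyyyyyy.ggg.g..g..g.
244 ......ggg..gggggggggggyyyyyyyyy.gggg.....
245 ....ggg..gyygggggggggg.yyyyyyyyyg..gg....
246 .ggg....gyyy.ggg.y..gyyyyyyyyyyygggg....g
247 gg......yyyyyy..yyyyy.yyyyyyyyyy.........
248 .......yYYyyyyyy...y...yyyyyyyyy.........
249 ....ggyYYYYyyyyy.......yyyyyyyyy.........
250 .....gyYYYYYyyyy..
[... 157 characters left out ...]
....
254 ..g....gyyyyyyyyyyYYYYYYyyyyyyyyyyg......
255 ..g....g.yyyyyyyyYYYYYYyyyyyyyyyyygg.....
256 .........yyyyyyyyyYYYYyyyyyyyyyyy.g......
257 .........yyyyyyyyyyYYyyyyyyyyyyy.gg......
258 ........g.yyyyyyyyyyyyyyyyyyyyyy.gg......
259 g.g......gyyyyyyyyyyyyyyyyyyyy.gg........
260 .........g.yyyyyyyyyyyyyyyyyyygg.........
261 .g........ggyyyyyyyyyyyyyyyyygg..........
tip [242.61929701 243.49292638]
xp [246.3215579  245.59742656]
xm [238.94071462 241.40166296]
yp [239.73303782 246.82689767]
ym [245.47866006 240.19039984]
rim c [243.5869212  247.04261085]
rim a [245.24528349 257.96970209]
rim b [256.51290929 244.62767463]
rim cc [230.58312278 249.47221506]
rim dd [241.98167668 236.45114691]
```

Wrist and scene agree that the key is within about 1.5 mm of the axis, and the angle error is about 0°. I'll trim slightly and lower to just below the rim, watching the force.

```bash
python3 drive.py '0 0 0 0.5 -1.2 4 0; 0 0 0 0.5 -1.2 9 0; 0 0 0 0.5 -1.2 13 0; 0 0 0 0.5 -1.2 13 0';python3 drive.py '0 0 0 0 0 2 0; 0 0 0 0 0 4 0; 0 0 0 0 0 5 0; 0 0 0 0 0 5 0'
```

```text
t: 8.98
position: [505.7, -202.7, 168.1]
ee_rot: [[0.693, 0.721, -0.001], [0.721, -0.693, 0.0], [-0.0, -0.001, -1.0]]
force: [0.1, 0.1, -2.5]
opening: 0.201
gripper_force: 30.0
t: 9.48
position: [506.0, -202.8, 163.6]
ee_rot: [[0.693, 0.721, -0.0], [0.721, -0.693, 0.0], [-0.0, -0.0, -1.0]]
force: [-0.1, -0.1, -2.6]
opening: 0.202
gripper_force: 30.0
```

```bash
python3 drive.py '0 0 0 0 0 2 0; 0 0 0 0 0 4 0; 0 0 0 0 0 4 0'|egrep 'pos|force';python3 drive.py '0 0 0 0 0 2 0; 0 0 0 0 0 4 0; 0 0 0 0 0 4 0'|egrep 'pos|force'
```

```text
position: [506.0, -202.7, 159.5]
force: [0.6, 0.4, -2.8]
gripper_force: 30.0
position: [506.0, -202.8, 155.5]
force: [0.1, -0.1, -3.3]
gripper_force: 30.0
```

```bash
python3 drive.py '0 0 0 0 0 3 0; 0 0 0 0 0 6 0; 0 0 0 0 0 6 0'|egrep 'pos|force';python3 drive.py '0 0 0 0 0 2 0; 0 0 0 0 0 4 0; 0 0 0 0 0 4 0'|egrep 'pos|force'
```

```text
position: [505.9, -202.7, 149.3]
force: [0.9, 0.8, -2.7]
gripper_force: 30.0
position: [506.2, -202.9, 146.0]
force: [-1.1, 0.0, 3.6]
gripper_force: 30.0
```

Spring contact comes at the expected depth, with force rising by 6 N. I'll press on home.

```bash
python3 drive.py '0 0 0 0 0 2 0; 0 0 0 0 0 4 0; 0 0 0 0 0 6 0; 0 0 0 0 0 6 0'|egrep 'pos|force';python3 drive.py '0 0 0 0 0 2 0; 0 0 0 0 0 4 0; 0 0 0 0 0 4 0'|egrep 'pos|force'
```

```text
position: [506.2, -202.8, 140.1]
force: [-2.4, 1.6, 8.4]
gripper_force: 30.0
position: [506.3, -202.8, 136.5]
force: [-2.7, 1.6, 10.5]
gripper_force: 30.0
```

```bash
python3 drive.py '0 0 0 0 0 1 0; 0 0 0 0 0 2 0; 0 0 0 0 0 2 0;0 0 0 0 0 2 0'|egrep 'pos|force'; python3 - <<'E'
from h import *
d=cam("wrist"); d2=cam("scene")
a=cv2.resize(d["image"][130:330,220:440],(550,500),interpolation=cv2.INTER_CUBIC)
b=cv2.resize(d2["image"][190:290,220:270],(250,500),interpolation=cv2.INTER_CUBIC)
cv2.imwrite("pics/j4.png",cv2.cvtColor(np.hstack([a,b]),cv2.COLOR_RGB2BGR))
E
```

```text
position: [506.3, -202.8, 136.3]
force: [-8.7, 3.5, 27.4]
gripper_force: 30.0
```

View pics/j4.png

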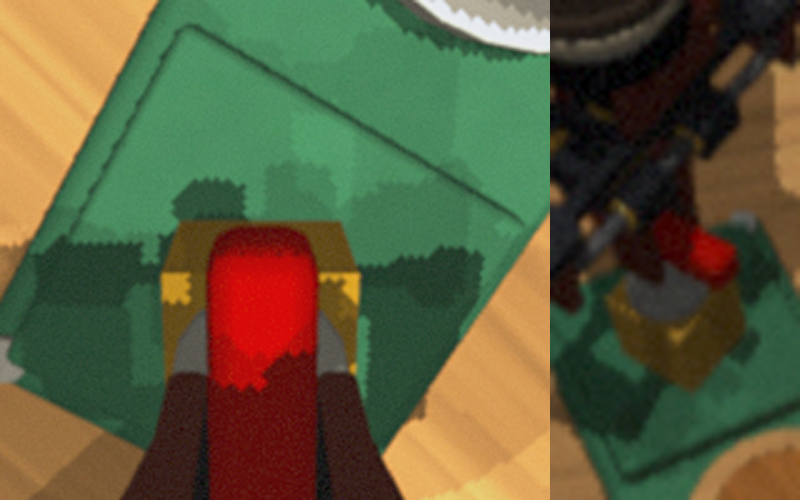

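The shoulder disc now sits flat on the gold rim in both crops. The TCP stopped at z = 136.3 against an expected 136.5, and the force jumped to 27 N, so the key is home. I'll check it is stable and hand in.

```bash
python3 drive.py '0 0 0 0 0 0 0;0 0 0 0 0 0 0;0 0 0 0 0 0 0;0 0 0 0 0 0 0'|egrep 't:|pos|force' && python3 -c "
from bench import manip, optics, ticket
print(ticket.job_done())"
```

```text
t: 12.95
position: [506.4, -202.8, 136.3]
ee_rot: [[0.693, 0.721, 0.001], [0.721, -0.693, -0.001], [0.0, 0.002, -1.0]]
force: [-8.8, 4.0, 28.1]
gripper_force: 30.0
the job is handed in; nothing more can be done
None
```

I handed the job in at about 13 s with the key in the vise socket, pressed against a hard stop at about 28 N and still gripped at 30 N, its shoulder on the rim in the last pictures; no verdict was returned.

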